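# Close a covered button in the bench press and keep it clamped

### The job

Slide the press's carriage, by its black knob, fully home against the stop so that the button lies under the ram; then bring the red spring-loaded handle down until its pointer stands in the green band of the scale, and finish while still holding it there (do not let go: the button has to stay clamped). Do not bring the ram down before the carriage is home, and leave everything else on the table where it is.

Things in the scene. Friction and masses are not known exactly. Their poses are not given: they have to be found in the camera images.
- press: grey bench press fixed to the table. Origin on the table under the ram axis; +x to its column (away from the handle end), +y to the side the carriage enters from. Rails: tops 42 mm high, x = -38 to 38, y = -40 to 190 mm. Column and head: within 26 mm either side of y = 0, x = -30 to 110, up to 208 mm high; the head overhangs the bed from 100 mm height up.
- carriage (a joint): travel of the carriage in m: 0 fully out, 0.100 fully home against its stop (button under the ram). It moves along the press's -y, with about 2 N of friction, and stays where it is left.
- carriage_knob (a point): centre of the carriage's upright black knob: 22 mm shank with a 26 mm cap on its top 12 mm, 52 mm tall, on the 42 mm high carriage plate; this point is 68 mm, the top 94 mm above the table. In the press's frame: x = 0, y = 220 mm - carriage travel (120 mm when home).
- handle (a joint): angle of the red handle in rad: 0 up (where its spring returns it), 0.72 at its bottom stop; the pointer is in the green band from 0.44 to 0.62. The spring needs about 3 N down on the red pad to start it and about 10 N in the green band. It brings the ram down as it turns.
- handle_pivot (a point): the handle's fixed level axis (along the press's y), at x = 60 mm, y = 0, height 185 mm in the press's frame. The pad's centre is 180 mm from it on the -x side.
- handle_pad (a point): middle of the top face of the red pad at the handle's end; pad 70 mm long, 32 mm wide (press y), 18 mm thick. It rises 0.35 rad towards its free end when the handle is up, is level at 0.35, slopes 0.18 rad down at mid-band (0.53). This point is about 255 mm above the table when up, 162 mm at mid-band.
- scale_band (a point): middle of the green band on the white upright scale behind the column, facing the press's +x; scale 36 mm wide (y = 10 to 46 mm), 128 to 243 mm high. The band is about 17 mm tall. The red pointer on the handle's tail rises along it as the handle goes down.
- cone_mid (a point): large beige thread cone, 110 mm wide at the foot, 185 mm tall, a bystander; the point is at its middle
- spool_mid (a point): beige thread tube with a grey core, 50 mm wide, 132 mm tall, a bystander; the point is at its middle
- jar_mid (a point): amber glass jar with a brass cap, 72 mm wide, 95 mm tall, a bystander; the point is at its middle
- thimble_mid (a point): steel thimble, 21 mm wide, 23 mm tall, a bystander; the point is at its middle
- bobbin_mid (a point): small flat bobbin, 21 mm wide, 12 mm tall, a bystander; the point is at its middle
- tin_mid (a point): flat copper-coloured tin, 64 mm wide, 35 mm tall, a bystander; the point is at its middle
- shears_mid (a point): black-handled shears lying flat, 190 mm long, 12 mm thick, a bystander; the point is at its middle

How it is judged:
By the outcome, as a careful person would: the job done as asked, in the order asked, and still so for the second after the job is handed in, while the arm keeps its last pose, push and grip.
It also fails if it takes over 48 s, if anything falls off the work surface, if the arm or the gripper's body presses on something with over 40 N, if the wrist force passes 120 N, or if a joint passes its speed limit or range.

### The arm

A 6-joint arm with a two-finger parallel gripper is mounted at the origin on the work surface. World frame = base frame: x ahead of the robot, y to its left, z up, the work surface at z = 0. Lengths are in m, angles in rad, forces in N, time in s.
With the tool pointing down it reaches from about 0.35 to 0.925 m from the base axis. Payload 6.4 kg.
Tool frame: the origin (TCP) lies between the finger pads; the fingertips stand 19 mm ahead of it and the grasp point (between the pads) is the TCP; z points along the fingers, y is the line along which they close (so a half turn about z gives the same grasp; the last joint's range is limited). The gripper opens to 94 mm and grips with 3 to 60 N. Pads are 16 mm wide; open, the fingers measure 119 mm over their backs; the gripper's body (75 mm by 177 mm) begins 78 mm behind the grasp point.
Start: joints at [-1.428, 0.245, 1.558, -0, 1.339, -0.174], TCP at [0.202, -0.618, 0.191] pointing down, gripper open.
Joint ranges: [-3.13, 3.13], [-1.02, 2.26], [0.13, 2.54], [-0.95, 4.09], [0.21, 2.88], [-2.74, 2.74]. Speed limits (rad/s): [2.57, 2.57, 3.14, 3.14, 3.14, 3.14].

### API

Orientations are given as [roll, pitch, yaw] about the fixed x, y, z axes, in that order (R = Rz(yaw) Ry(pitch) Rx(roll)).
In Python, from station import env, imaging, job_done, models gives the robot as it stands.
- The arm moves only by the tool apply_moves, never from a script. Its argument "steps" is a list that holds one entry, the list of rows, each a list of 5 numbers: the shift along the world's x, y, z in cm, then the turn about the world's z in rad, then the opening, from 0 (shut) to 1 (fully open). In form: [[[x, y, z, spin, grip], ...]]. A call has 1 to 20 rows; each row is the pose to reach, as a shift and turn from the pose commanded when the call began; what a row does not reach only later rows make up. A row lasts 1/10 s, in which the tool goes at most 50 mm and 8.59 degrees, less where a joint would pass 70% of its speed; a pose out of reach is approached as far as the arm can. A call with a gripper value outside its range is refused whole. The fingers move at their own pace and stop on an object; "force" is the grip in N (left out, the last holds). Time passes only in rows, so rows that repeat a pose let the fingers close. It gives the time, the measured TCP pose, the force, the opening and the grip force at its end, in the units of the state.
- env.read_state(): the state, without advancing time (a new reading comes with each control period).
- imaging.capture(name): name is "side" or "top" or "wrist"; returns a dict with "image" (420x560x3 uint8, red, green, blue), "z_map" (420x560 float32, m along the optical axis (not along the pixel's ray), 0 where there is no reading), "vertical_fov" (degrees; the focal length in pixels is half the picture's height over the tangent of half this angle, whatever the lens; pixels are square), "cx", "cy" (the principal point, pixels), "dist" ([k1, k2, p1, p2, k3] as OpenCV has them; the pictures are not rectified), "extrinsics" (4x4, takes a point from camera to world coordinates). Camera axes: x right, y up, looking along -z (the intrinsics and any distortion apply to the point x, -y, -z); pixel columns grow to the right and rows downward; lengths in m; the calibration is good to about 2 mm. A picture is of the moment at which its call begins.
- job_done(): hands the job in; it is judged then, once.
Trained networks look in a picture, given as the dict that the camera call returned (one of the last four; its "shot" number tells which), for a name from the list of things; names that differ only in an ending like _2 or _b are one class to them, and where a whole thing is asked for, a point or a joint stands for the part that bears it (a point fixed in the world has none). Each returns a list of dicts, best first, with "confidence" (0 to 1); they miss things now and then, are a little off and sometimes report something else, mostly with a low value. They report only what shows in the picture. A call takes as long as a camera call.
- models.find_in(name, picture): "point" ([x, y, z] in m, in world coordinates, good to about 4 mm: the middle of the surface that is visible of it).
- models.place_of(name, picture): "point" ([x, y, z] in m, in world coordinates, good to about 4 mm: a listed point, or the origin of a listed thing).
The state is a dict: "time": time; "joint_positions": joint angles; "dq": joint speeds; "joint_efforts": joint torques, N m; "ee_pos": TCP position; "ee_rot": TCP orientation; "wrist_force": force on the tool from outside, world axes, zero at the start; "wrist_torque": the same for the moment, N m; "width": finger opening in m; "gripper_force": force on a finger pad.
Only numpy, scipy, OpenCV 4.12 (cv2) and the standard library are available. Lean on these libraries where they do the work, as an engineer would, in place of code of your own. Each camera call takes 0.05 s, during which the arm holds its last target. There are 200 camera calls.

## Working session

There is one attempt and no reset: what is moved stays moved. The work goes in short steps, Python scripts to look and compute and a tool call to move; the robot and the scene stay as the last step left them, time stands still between calls to the robot, and variables do not carry over. Pictures are saved under pics/ and viewed, at most 10 in all, crops included, and the job is handed in when it is done.

Besides the shell and the picture viewer there is one more tool, called in YAML: its name, and indented under it one key for each argument. apply_moves: Moves the arm, as the interface text tells. Its arguments: {"type":"object","properties":{"steps":{"type":"array"},"force":{"type":"number"}},"required":["steps"]}

```bash
mkdir -p pics; cat > h.py <<'E'
import numpy as np, cv2
from station import env, imaging, job_done, models
E
python3 - <<'E'
from h import *
names="press carriage_knob handle_pivot handle_pad scale_band cone_mid spool_mid jar_mid thimble_mid bobbin_mid tin_mid shears_mid".split()
ims=[]
for c in ("side","top"):
    p=imaging.capture(c); cv2.imwrite(f"pics/{c}0.png",p["image"][:,:,::-1])
    for n in names:
        r=models.place_of(n,p)[:2]
        print(c,n,[(np.round(d["point"],3).tolist(),round(d["confidence"],2)) for d in r])
s=env.read_state(); print(s)
E
```

```text
side press [([0.595, 0.052, 0.003], 0.88)]
side carriage_knob [([0.536, 0.252, 0.069], 0.94)]
side handle_pivot [([0.656, 0.07, 0.183], 0.97), ([0.534, 0.249, 0.07], 0.29)]
side handle_pad [([0.495, 0.023, 0.253], 0.93), ([0.537, 0.25, 0.072], 0.59)]
side scale_band [([0.73, 0.129, 0.201], 0.59)]
side cone_mid [([0.712, 0.245, 0.088], 0.66), ([0.656, 0.073, 0.183], 0.63)]
side spool_mid [([0.783, -0.066, 0.059], 0.54)]
side jar_mid [([0.661, -0.172, 0.047], 0.96)]
side thimble_mid [([0.41, 0.226, 0.008], 0.66)]
side bobbin_mid [([0.469, 0.134, 0.008], 0.43)]
side tin_mid [([0.521, -0.231, 0.024], 0.91)]
side shears_mid [([0.609, -0.072, 0.007], 0.65)]
top press [([0.711, 0.246, 0.089], 0.73), ([0.598, 0.054, 0.004], 0.6)]
top carriage_knob [([0.535, 0.249, 0.065], 0.76), ([0.496, 0.021, 0.253], 0.71)]
top handle_pivot [([0.654, 0.078, 0.184], 0.85), ([0.469, 0.138, 0.007], 0.2)]
top handle_pad [([0.496, 0.024, 0.251], 0.88), ([0.52, -0.229, 0.016], 0.21)]
top scale_band [([0.731, 0.128, 0.208], 0.67)]
top cone_mid [([0.709, 0.246, 0.089], 0.97)]
top spool_mid [([0.777, -0.071, 0.061]
[... 311 characters left out ...]
 'joint_positions': array([-1.42806384e+00,  2.45078215e-01,  1.55780392e+00, -8.18925788e-06,
        1.33870838e+00, -1.74093828e-01]), 'dq': array([ 5.31923115e-04, -1.52797536e-04,  8.02801533e-05, -1.05161309e-04,
        1.71969697e-04, -7.19411049e-04]), 'joint_efforts': array([ 1.14359707e-03, -4.15832984e+01, -3.14871955e+01,  6.85412600e-02,
        2.90733454e-02, -2.46899043e-05]), 'ee_pos': array([ 0.20251731, -0.61765404,  0.19086709]), 'ee_rot': array([3.14159193e+00, 8.21898687e-06, 3.16828200e-01]), 'wrist_force': array([ 0.0599096 , -0.48832771, -0.2241814 ]), 'wrist_torque': array([-0.04934947,  0.00756085, -0.01318861]), 'gripper_force': 0.0, 'width': 0.09387008958881718}
```

View pics/side0.png

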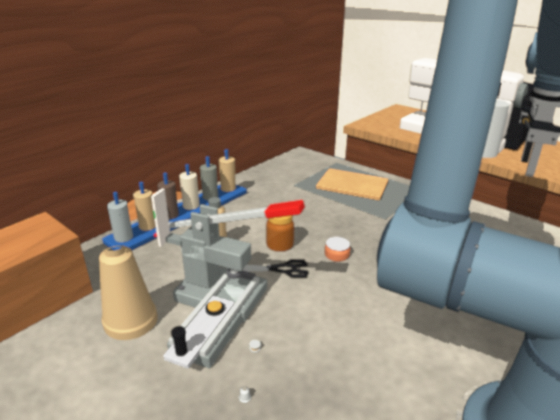

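View pics/top0.png

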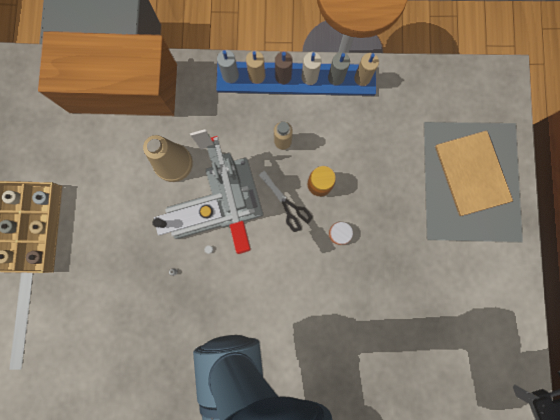

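```bash
python3 - <<'E'
import numpy as np
from scipy.optimize import least_squares
# fit press yaw/origin; unknown carriage travel
L=[((0,0),(.5965,.053)),((60e-3,0),(.655,.074)),((60e-3-.18*np.cos(.35),0),(.4955,.023))]
# scale_band excluded from x but y~28
def f(p):
    c,s=np.cos(p[2]),np.sin(p[2]);R=np.array([[c,-s],[s,c]])
    r=[R@np.array(a)+p[:2]-b for a,b in L]
    r.append(R@np.array([0,p[3]])+p[:2]-np.array([.5355,.2505]))
    return np.concatenate(r)
q=least_squares(f,[.6,.05,.3,.2]);print(q.x,np.round(q.fun*1000,1))
x=q.x;c,s=np.cos(x[2]),np.sin(x[2]);R=np.array([[c,-s],[s,c]])
print("home knob",R@[0,.12]+x[:2], "-y dir",-R[:,1],"pad mid",R@[.06-.18*np.cos(.18),0]+x[:2])
for n,p in dict(cone=(.711,.246),bob=(.469,.136),thim=(.41,.226),scale=(.73,.128)).items(): print(n,R.T@(np.array(p)-x[:2]))
E
```

```text
[0.59789286 0.05495651 0.30838836 0.20525622] [ 1.4  2.   0.1 -0.8 -1.5 -1.2  0.1  0. ]
home knob [0.56147005 0.16929539] -y dir [ 0.30352342 -0.95282398] pad mid [0.48632492 0.01941638]
cone [0.16575737 0.14770015]
bob [-0.09821361  0.11634218]
thim [-0.12711311  0.22000422]
scale [0.14804526 0.02949998]
```

The views agree with the networks. In the top view the knob is at pixel (160,222), the red pad at (240,237), the cone at (165,158) and the bobbin at (209,250). The side view shows the handle up and the carriage nearly out, about 15 mm in. The fitted press pose has 2 mm residuals. I'll move over the handle at a safe height towards the knob.

apply_moves:
  steps:
    - [[0,0,7,0,1],[0,0,14,0,1],[0,0,15,0,1],[30,76,15,1.562,0.7],[30,76,15,1.562,0.7],[30,76,15,1.562,0.7],[30,76,15,1.562,0.7],[30,76,15,1.562,0.7],[30,76,15,1.562,0.7],[30,76,15,1.562,0.7],[30,76,15,1.562,0.7],[30,76,15,1.562,0.7],[30,76,15,1.562,0.7],[30,76,15,1.562,0.7],[30,76,15,1.562,0.7],[30,76,15,1.562,0.7],[30,76,15,1.562,0.7],[30,76,15,1.562,0.7],[30,76,15,1.562,0.7],[30,76,15,1.562,0.7]]
  force: 20

```text
time: 3.3
ee_pos: [0.5028, 0.146, 0.3406]
ee_rot: [-3.141, -0.001, 1.883]
wrist_force: [-1.0, -0.8, -0.2]
width: 0.0658
gripper_force: 0.0
```

apply_moves:
  steps:
    - [[3.3,10.4,0,0,0.7],[3.3,10.4,0,0,0.7],[3.3,10.4,0,0,0.7],[3.3,10.4,-12,0,0.7],[3.3,10.4,-12,0,0.7],[3.3,10.4,-12,0,0.7],[3.3,10.4,-12,0,0.7]]

```text
time: 4.0
ee_pos: [0.533, 0.2452, 0.2166]
ee_rot: [-3.134, -0.0, 1.878]
wrist_force: [-0.1, -1.4, 0.1]
width: 0.0658
gripper_force: 0.0
```

```bash
python3 - <<'E'
from h import *
for c in ("wrist","top"):
    p=imaging.capture(c); cv2.imwrite(f"pics/{c}1.png",p["image"][:,:,::-1])
    print([(np.round(d["point"],4).tolist(),round(d["confidence"],2)) for d in models.place_of("carriage_knob",p)[:2]])
E
```

```text
[([0.5323, 0.2548, 0.0677], 0.97)]
[([0.5313, 0.2526, 0.0655], 0.82)]
```

View pics/wrist1.png

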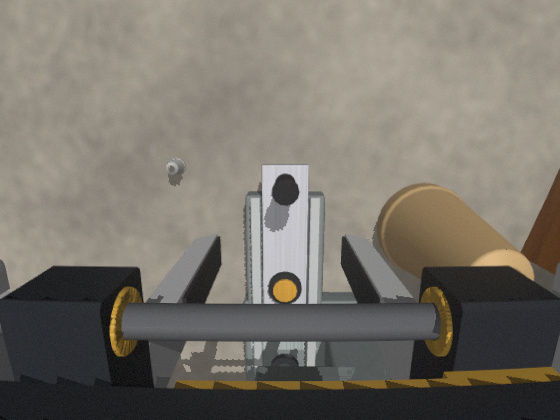

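The wrist view shows the knob cap at (286,189), centred between the fingers and with the rails parallel, and the cone clear on the right. I'll descend and grasp.

apply_moves:
  steps:
    - [[-0.1,0.2,-5,0,0.7],[-0.1,0.2,-9,0,0.7],[-0.1,0.2,-12,0,0.7],[-0.1,0.2,-14.6,0,0.7],[-0.1,0.2,-14.6,0,0.7],[-0.1,0.2,-14.6,0,0.7],[-0.1,0.2,-14.6,0,0.1],[-0.1,0.2,-14.6,0,0.1],[-0.1,0.2,-14.6,0,0.1],[-0.1,0.2,-14.6,0,0.1],[-0.1,0.2,-14.6,0,0.1],[-0.1,0.2,-14.6,0,0.1]]
  force: 20

```text
time: 5.4
ee_pos: [0.5351, 0.2485, 0.0751]
ee_rot: [3.14, -0.0, 1.879]
wrist_force: [1.8, 0.2, -1.4]
width: 0.0249
gripper_force: 20.0
```

apply_moves:
  steps:
    - [[0.15,-0.48,0,0,0.1],[0.46,-1.43,0,0,0.1],[0.76,-2.38,0,0,0.1],[1.06,-3.34,0,0,0.1],[1.37,-4.29,0,0,0.1],[1.67,-5.24,0,0,0.1],[1.97,-6.19,0,0,0.1],[2.22,-6.96,0,0,0.1],[2.37,-7.43,0,0,0.1],[2.37,-7.43,0,0,0.1],[2.37,-7.43,0,0,0.1]]

```text
time: 6.5
ee_pos: [0.559, 0.1729, 0.0751]
ee_rot: [3.141, 0.002, 1.879]
wrist_force: [5.1, -0.8, -1.4]
width: 0.0247
gripper_force: 20.0
```

apply_moves:
  steps:
    - [[0.09,-0.29,0,0,0.1],[0.15,-0.48,0,0,0.1],[0.21,-0.67,0,0,0.1],[0.24,-0.76,0,0,0.1],[0.24,-0.76,0,0,0.1],[0.24,-0.76,0,0,0.1]]

```text
time: 7.1
ee_pos: [0.5608, 0.1671, 0.0751]
ee_rot: [3.141, -0.001, 1.879]
wrist_force: [4.4, 4.1, -1.8]
width: 0.0251
gripper_force: 20.0
```

apply_moves:
  steps:
    - [[0.09,-0.29,0,0,0.1],[0.15,-0.48,0,0,0.1],[0.15,-0.48,0,0,0.1],[0.15,-0.48,0,0,0.1]]

```text
time: 7.5
ee_pos: [0.5609, 0.1668, 0.0751]
ee_rot: [3.14, -0.01, 1.878]
wrist_force: [0.8, 19.3, 1.1]
width: 0.0246
gripper_force: 20.0
```

```bash
python3 - <<'E'
from h import *
for c in ("wrist","side"):
    p=imaging.capture(c); cv2.imwrite(f"pics/{c}2.png",p["image"][:,:,::-1])
    print([(np.round(d["point"],4).tolist(),round(d["confidence"],2)) for d in models.place_of("carriage_knob",p)[:2]])
E
```

```text
[([0.5583, 0.1739, 0.0702], 0.7)]
[([0.5606, 0.1709, 0.0675], 0.84)]
```

View pics/wrist2.png

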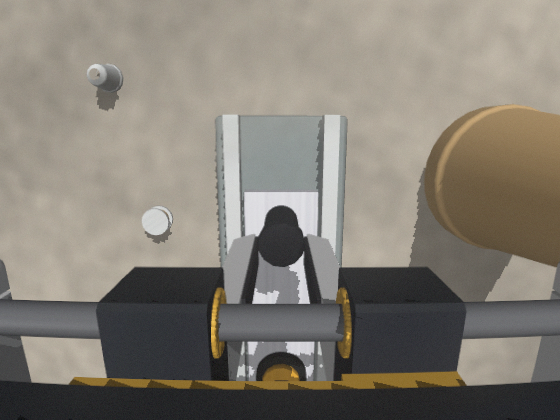

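The carriage is stalled against its stop: 19 N along the travel, with 85.7 mm moved, which matches the expected 85. The knob at (281,240) is between the fingers and the button at (283,370) is under the head. I'll release while still pushing, rise, and cross to above the pad.

apply_moves:
  steps:
    - [[0,0,0,0,0.6],[0,0,0,0,0.6],[0,0,0,0,0.6],[0,0,0,0,0.6],[0,0,3,0,0.6],[0,0,7,0,0.6],[0,0,12,0,0.6],[0,0,17,0,0.6],[0,0,22,0,0.4],[0,0,27,0,0],[0,0,27,0,0],[-7.5,-14.5,27,0,0],[-7.5,-14.5,27,0,0],[-7.5,-14.5,27,0,0],[-7.5,-14.5,27,0,0],[-7.5,-14.5,27,0,0],[-7.5,-14.5,27,0,0]]

```text
time: 9.4
ee_pos: [0.4873, 0.0171, 0.3445]
ee_rot: [-3.141, -0.001, 1.879]
wrist_force: [0.4, 0.3, -0.2]
width: 0.0003
gripper_force: 0.0
```

```bash
python3 - <<'E'
from h import *
print(env.read_state()["ee_pos"])
for c in ("side","top"):
    p=imaging.capture(c); cv2.imwrite(f"pics/{c}3.png",p["image"][:,:,::-1])
    for n in ("carriage_knob","handle_pad","press"):
        print(c,n,[(np.round(d["point"],4).tolist(),round(d["confidence"],2)) for d in models.place_of(n,p)[:2]])
E
```

```text
[0.48730855 0.01707393 0.34446907]
side carriage_knob []
side handle_pad [([0.4957, 0.0217, 0.2499], 0.91)]
side press [([0.5938, 0.0515, 0.0007], 0.97)]
top carriage_knob []
top handle_pad []
top press [([0.5998, 0.0532, 0.001], 0.74), ([0.4075, 0.2255, 0.0142], 0.39)]
```

View pics/side3.png

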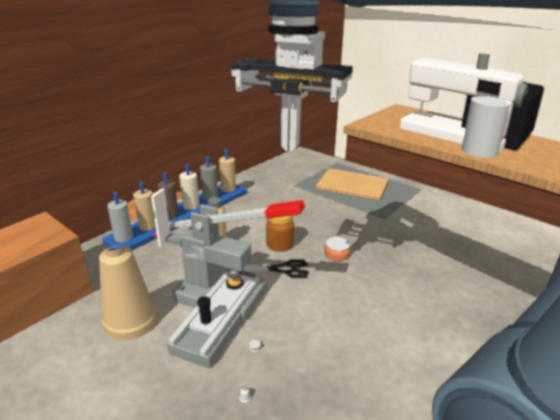

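```bash
cat >> h.py <<'E'
def world(p,u,v,z=None):
    h=p["image"].shape[0]; f=h/2/np.tan(np.radians(p["vertical_fov"])/2)
    K=np.array([[f,0,p["cx"]],[0,f,p["cy"]],[0,0,1]])
    n=cv2.undistortPoints(np.array([[[u,v]]],float),K,np.array(p["dist"]))[0,0]
    z=z or p["z_map"][int(v),int(u)]
    return (np.array(p["extrinsics"])@[n[0]*z,-n[1]*z,-z,1])[:3]
E
python3 - <<'E'
from h import *
p=imaging.capture("side"); I=p["image"].astype(int)
m=(I.max(2)<60); m[:285]=0; m[335:]=0; m[:,:190]=0; m[:,222:]=0
v,u=np.nonzero(m); W=np.array([world(p,a,b) for a,b in zip(u,v)])
W=W[(W[:,2]>.05)&(W[:,2]<.1)]; print(len(W),W.mean(0),np.percentile(W,[5,95],axis=0))
c,s=np.cos(.308),np.sin(.308); R=np.array([[c,-s],[s,c]])
print("press frame",R.T@(W.mean(0)[:2]-[.5979,.055]), "cam",R.T@(np.array(p["extrinsics"])[:2,3]-[.5979,.055]))
E
```

```text
228 [0.55106324 0.17586312 0.07810093] [[0.5456852  0.16712427 0.0530512 ]
 [0.56074926 0.18268461 0.09413527]]
press frame [-0.00799264  0.12937424] cam [-0.35265288  0.63332182]
```

Depth puts the knob centre at press y ≈ 121 mm, so the carriage is home. The pad is below the fingertips, and I'll press down.

apply_moves:
  steps:
    - [[0,0.25,-3,0,0],[0,0.25,-5.5,0,0],[0,0.25,-6.5,0,0],[0,0.25,-7.5,0,0],[0,0.25,-8.5,0,0],[0,0.25,-9.5,0,0],[0,0.25,-10.5,0,0],[0,0.25,-11.5,0,0],[0,0.25,-12.5,0,0],[0,0.25,-13.3,0,0],[0,0.25,-14.1,0,0],[0,0.25,-14.8,0,0],[0,0.25,-15.4,0,0],[0,0.25,-15.4,0,0],[0,0.25,-15.4,0,0]]

```text
time: 11.35
ee_pos: [0.4867, 0.0188, 0.1911]
ee_rot: [-3.14, 0.0, 1.879]
wrist_force: [-4.1, -0.5, 6.8]
width: 0.0002
gripper_force: 3.3
```

```bash
python3 - <<'E'
from h import *
p=imaging.capture("side"); I=p["image"]; cv2.imwrite("pics/side4.png",cv2.resize(I[150:360,130:340,::-1],(600,600),interpolation=cv2.INTER_CUBIC))
for n in ("handle_pad","scale_band","carriage_knob"): print(n,[(np.round(d["point"],4).tolist(),round(d["confidence"],2)) for d in models.place_of(n,p)[:2]])
p=imaging.capture("top"); print([(np.round(d["point"],4).tolist(),round(d["confidence"],2)) for d in models.place_of("handle_pad",p)[:2]])
E
```

```text
handle_pad [([0.4851, 0.016, 0.2012], 0.81)]
scale_band [([0.7292, 0.1269, 0.2003], 0.95)]
carriage_knob []
[]
```

View pics/side4.png

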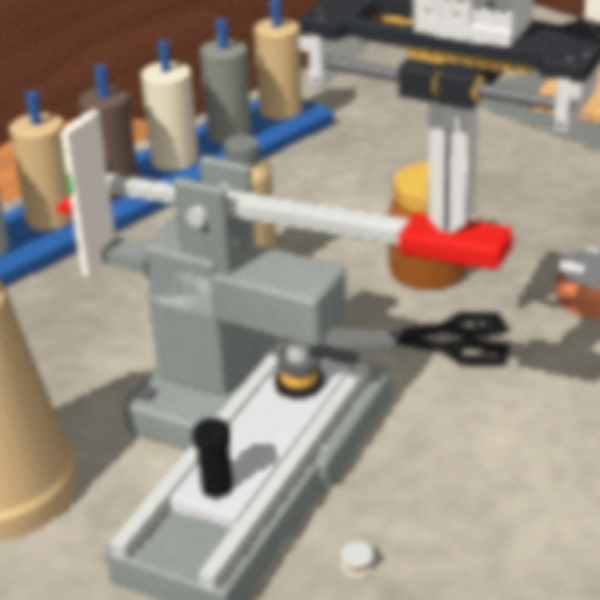

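The crop shows the fingers on the pad at (455,230). The red pointer tip at (65,207) is just below the green at (70,185). I'll measure the heights by depth.

```bash
cat > m.py <<'E'
from h import *
p=imaging.capture("side"); I=p["image"].astype(int); r,g,b=I[...,0],I[...,1],I[...,2]
def pts(m,box):
    x0,x1,y0,y1=box; M=np.zeros_like(m); M[y0:y1,x0:x1]=m[y0:y1,x0:x1]
    v,u=np.nonzero(M); return u,v,np.array([world(p,a,c) for a,c in zip(u,v)])
red=(r>120)&(g<70)&(b<70); grn=(g>r+30)&(g>b+20)
c,s=np.cos(.308),np.sin(.308); R=np.array([[c,-s],[s,c]])
for n,m,bx in (("pad",red,(260,320,190,260)),("pointer",red,(140,185,190,250)),("green",grn,(140,185,180,250))):
    u,v,W=pts(m,bx)
    if not len(u): print(n,"none"); continue
    P=np.c_[(W[:,:2]-[.5979,.055])@R,W[:,2]]
    print(n,len(u),u.min(),u.max(),v.min(),v.max(),np.round(np.median(P,0),3))
    if n=="pad":
        e=[(x,np.percentile(P[abs(P[:,0]-x)<.005,2],92)) for x in (-.14,-.13,-.12,-.11,-.1,-.09) if (abs(P[:,0]-x)<.005).sum()>4]
        e=np.array(e); print(np.round(e,4)); k=np.polyfit(e[:,0],e[:,1],1); print("slope",k, "theta~",.35+np.arctan(k[0]))
E
python3 m.py
```

```text
pad 471 270 308 225 243 [-0.13   0.017  0.202]
[[-0.14    0.2066]
 [-0.13    0.2061]
 [-0.12    0.204 ]
 [-0.11    0.2046]
 [-0.1     0.204 ]
 [-0.09    0.2034]]
slope [-0.06231024  0.19763493] theta~ 0.28777021027175553
pointer 7 151 153 221 223 [0.153 0.046 0.18 ]
green 10 153 155 212 216 [0.144 0.048 0.2  ]
```

```bash
python3 - <<'E'
from h import *
s=env.read_state(); print(s["time"],s["ee_pos"],s["wrist_force"],s["wrist_torque"])
p=imaging.capture("side"); I=p["image"]
c,sn=np.cos(.308),np.sin(.308); R=np.array([[c,-sn],[sn,c]])
for u in (286,289,292):
  for v in (190,200,210,220,225,228,231,234,238):
    W=world(p,u,v); print(u,v,I[v,u],np.round(np.r_[(W[:2]-[.5979,.055])@R,W[2]],3))
w=imaging.capture("wrist")["image"][:,:,::-1]
a=cv2.resize(I[190:260,250:330,::-1],(800,700),interpolation=cv2.INTER_CUBIC)[:600]
cv2.imwrite("pics/z5.png",a); cv2.imwrite("pics/w5.png",w)
E
```

```text
11.7 [0.48674706 0.01880326 0.19125284] [-3.81229299 -1.38432205  7.28760631] [-0.19745786  0.80775982 -0.07800444]
286 190 [138 136 132] [-0.116  0.005  0.285]
286 200 [144 142 137] [-0.118  0.009  0.268]
286 210 [147 145 141] [-0.117  0.007  0.247]
286 220 [144 143 138] [-0.118  0.008  0.227]
286 225 [141 139 135] [-0.118  0.007  0.216]
286 228 [146 144 139] [-0.119  0.008  0.21 ]
286 231 [226 101  97] [-0.12   0.01   0.205]
286 234 [249  50  42] [-0.122  0.015  0.203]
286 238 [225  39  32] [-0.123  0.019  0.196]
289 190 [148 146 142] [-0.123  0.01   0.289]
289 200 [215 212 207] [-0.124  0.01   0.27 ]
289 210 [220 217 211] [-0.124  0.008  0.249]
289 220 [219 216 210] [-0.125  0.009  0.229]
289 225 [219 217 211] [-0.125  0.009  0.219]
289 228 [217 209 203] [-0.125  0.008  0.212]
289 231 [224 100  95] [-0.125  0.008  0.205]
289 234 [249  51  44] [-0.128  0.016  0.205]
289 238 [227  39  32] [-0.129  0.018  0.198]
292 190 [134 133 128] [-0.129  0.011  0.291]
292 200 [211 209 202] [-0.13   0.012  0.272]
292 210 [208 206 200] [-0.13   0.01   0.252]
292 220 [189 187 181] [-0.131  0.01   0.231]
292 225 [186 182 175] [-0.131  0.01   0.221]
292 228 [174 137 133] [-0.126 -0.005  0.205]
292 231 [229  42  35] [-0.13   0.006  0.205]
292 234 [249  51  42] [-0.133  0.014  0.205]
292 238 [230  40  35] [-0.135  0.02   0.2  ]
```

View pics/w5.png

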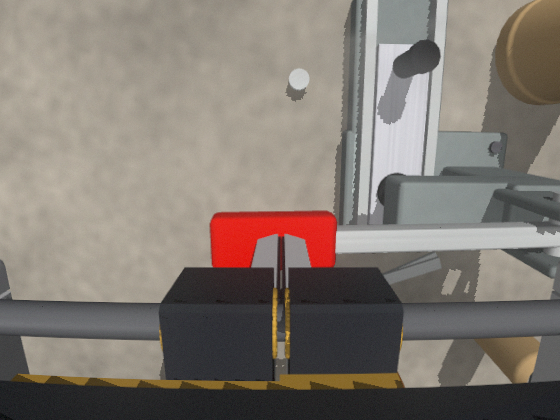

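The wrist view shows the fingers centred on the red pad at (280,250). The depth map puts the real contact at z ≈ 0.205, so the handle is at about 0.3 rad. Force (7 N), slope and pointer below the green all agree with that, so I trust these over the nominal tip height. I'll go further down in stages.

apply_moves:
  steps:
    - [[0,0,-0.7,0,0],[0,0,-1.4,0,0],[0,0,-2.0,0,0],[0,0,-2.5,0,0],[0,0,-2.5,0,0],[0,0,-2.5,0,0]]

```text
time: 12.4
ee_pos: [0.4868, 0.0186, 0.1664]
ee_rot: [-3.14, 0.001, 1.879]
wrist_force: [-4.1, -2.2, 9.0]
width: 0.0008
gripper_force: 4.3
```

```bash
python3 m.py
```

```text
pad 425 270 307 234 256 [-0.131  0.016  0.177]
[[-0.14    0.1787]
 [-0.13    0.1793]
 [-0.12    0.1801]
 [-0.11    0.181 ]
 [-0.1     0.1817]
 [-0.09    0.1815]]
slope [0.06302675 0.187622  ] theta~ 0.4129434883181163
pointer 7 150 152 215 217 [0.154 0.046 0.193]
green none
```

apply_moves:
  steps:
    - [[0,0,-0.6,0,0],[0,0,-1.2,0,0],[0,0,-1.7,0,0],[0,0,-1.7,0,0],[0,0,-1.7,0,0],[0,0,-1.7,0,0]]

```text
time: 13.05
ee_pos: [0.4881, 0.0189, 0.1503]
ee_rot: [3.14, 0.001, 1.879]
wrist_force: [-2.7, 0.5, 8.7]
width: 0.0003
gripper_force: 4.9
```

```bash
python3 m.py; python3 - <<'E'
from h import *
p=imaging.capture("side"); I=p["image"]; cv2.imwrite("pics/side6.png",cv2.resize(I[150:360,130:340,::-1],(600,600),interpolation=cv2.INTER_CUBIC))
print(models.place_of("handle_pad",p)[:1],models.place_of("carriage_knob",p)[:1],env.read_state()["wrist_force"])
E
```

```text
pad 363 270 306 240 259 [-0.127  0.015  0.16 ]
[[-0.14    0.1601]
 [-0.13    0.162 ]
 [-0.12    0.1632]
 [-0.11    0.1655]
 [-0.1     0.1676]
 [-0.09    0.1683]]
slope [0.17195877 0.18424693] theta~ 0.5202932896431856
pointer 5 150 151 211 213 [0.154 0.046 0.203]
green 6 154 155 214 217 [0.142 0.049 0.199]
[{'point': [0.4827, 0.0187, 0.1613], 'confidence': 0.65}] [{'point': [0.5589, 0.1699, 0.0677], 'confidence': 0.57}] [-2.4499444   0.10293565  9.70498761]
```

View pics/side6.png

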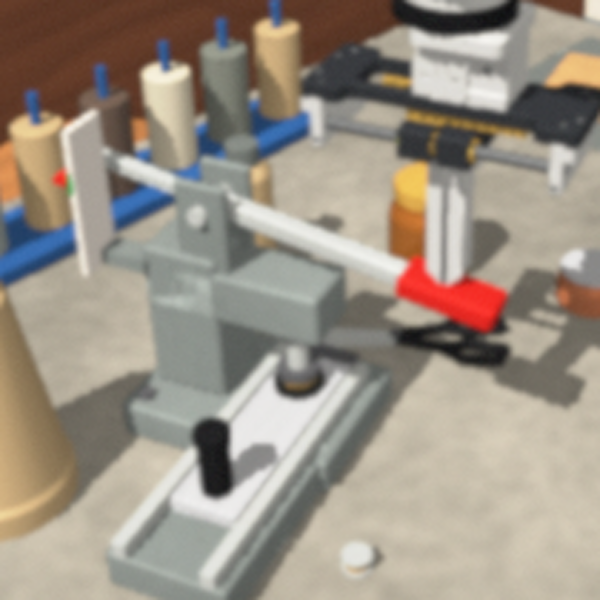

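The pointer at (62,178) is level with the green at (70,185), and the ram is on the button at (300,370). The pad is at 0.162 m with a slope of 0.17, which gives a handle angle of about 0.52 to 0.53 (mid-band) at about 10 N. The carriage is home, so I'll hand in while holding.

```bash
python3 -c "
from h import *
print(env.read_state()['ee_pos']); print(job_done())"
```

```text
[0.48807979 0.01894765 0.15032887]
the job is handed in; nothing more can be done
None
```

I handed the job in with the carriage home against its stop and the handle held at about 0.52–0.53 rad, mid-green-band, at about 10 N; no verdict was returned.

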